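# Dispense one spacer disc onto the pick-up pad

### The arm

A 7-joint arm with a two-finger parallel gripper is mounted at the origin on the work surface. World frame = base frame: x ahead of the robot, y to its left, z up, the work surface at z = 0. Lengths are in m, angles in degrees, forces in N, time in s.
With the tool pointing down it reaches from about 0.35 to 0.9 m from the base axis. Payload 19.9 kg.
Tool frame: the origin (TCP) lies at the very end of the fingers, on their centre line; the grasp point (between the pads) lies 19 mm behind it; z points along the fingers, y is the line along which they close (so a half turn about z gives the same grasp; the last joint's range is limited). The gripper opens to 85 mm and grips with 20 to 120 N. Pads are 22 mm wide; open, the fingers measure 114 mm over their backs; the gripper's body (76 mm by 85 mm) begins 54 mm behind the grasp point. The pads swing forward as they close: fully open they stand 13 mm farther back than shut.
Start: joints at [74.284, 23.915, -0.59, 92.452, 0.269, 63.638, -3.037], TCP at [0.144, -0.608, 0.231] pointing down, gripper open.
Joint ranges: [-161.28, 161.28], [-22.2, 115.67], [-73.04, 71.86], [3.21, 147.25], [-68.34, 248.33], [10.77, 114.83], [-161.83, 161.83]. Speed limits (degrees/s): [108.29, 108.29, 136.94, 136.94, 172.46, 172.46, 172.46].

### API

Orientations are given as [roll, pitch, yaw] about the fixed x, y, z axes, in that order (R = Rz(yaw) Ry(pitch) Rx(roll)).
In Python, from bench import bot gives the robot as it stands.
- The arm moves only by the tool drive_tool, never from a script. Its argument "rows" is a list of rows, each an object with "rot": the turn, a rotation vector about the world's x, y, z scaled (see below), a list of three; "xyz": the shift along the world's x, y, z scaled (see below), a list of three; "grip": the closure, from 0 (fully open) to 1 (shut). A call has 1 to 5 rows; each row shifts and turns the commanded pose from where the row before left it; what a row does not reach is not made up. The controller multiplies each number of a shift by 0.025 m and each number of a turn by 5 degrees. A row lasts 1/12 s, in which the tool goes at most 41.7 mm and 7.16 degrees, less where a joint would pass 70% of its speed; a pose out of reach is approached as far as the arm can. A call with a number of a shift or a turn outside -1 to 1 is refused whole. A call with a gripper value outside its range is refused whole. The fingers move at their own pace and stop on an object; the grip force is fixed at half the most. Time passes only in rows, so rows that do not move let the fingers close. It gives the time, the measured TCP pose, the force, the opening and the grip force at its end, in the units of the state.
- bot.get_obs(): the state, without advancing time (a new reading comes with each control period).
- bot.snapshot(name): name is "scene" or "top" or "wrist"; returns the picture (420x560x3 uint8, red, green, blue); there is no depth.
- bot.calibration(name): a dict with "fx", "fy", "cx", "cy" (pixels), "cam_to_world" (4x4, takes a point from camera to world coordinates); the wrist camera has in their place "tool_from_camera" (4x4, takes a point from camera to tool coordinates, whose origin is the TCP and whose axes are the flange's). Camera axes: x right, y up, looking along -z (the intrinsics and any distortion apply to the point x, -y, -z); pixel columns grow to the right and rows downward; lengths in m; the calibration is good to about 2 mm. The wrist camera is an equidistant fisheye: a pixel r from the principal point sees the ray r / f radians off the axis. A picture is of the moment at which its call begins: read the wrist's pose just before it. calibration takes no time and is no camera call.
- bot.hand_in(): hands the job in; it is judged then, once.
The state is a dict: "time": time; "joint_positions": joint angles; "qd": joint speeds; "effort": joint torques, N m; "position": TCP position; "tcp_rot": TCP orientation; "force": force on the tool from outside, world axes, zero at the start; "torque": the same for the moment, N m; "finger_gap": finger opening in m; "gripper_force": force on a finger pad.
Only numpy, scipy, OpenCV 4.12 (cv2) and the standard library are available. Lean on these libraries where they do the work, as an engineer would, in place of code of your own. Each camera call takes 0.05 s, during which the arm holds its last target. There are 200 camera calls.

### The job

Press the plunger of the disc dispenser all the way down once, so that a single white disc slides out in front of it, and let the plunger come back up. Then nudge that disc aside along the bench with the fingertips until it lies wholly on the round black pad (not the square one). Only push, never lift or tip the disc; leave the other discs in the magazine, and leave the tray, the jar and the brass fitting where they are.

Things in the scene. Friction and masses are not known exactly. Their poses are not given: they have to be found in the camera images.
- dispenser: Dispenser fixed to the bench. Origin on the bench under the magazine's axis; -x points out of its outlet, roughly at the robot; z up. Magazine: open-topped aluminium chimney 55 x 55 mm, 44 mm high, front face at x = -27.5 mm, outlet 15 mm high under its front wall. Behind it a grey housing, x = 27 to 118 mm, 56 mm wide, 58 mm high; flanges 5 mm high reach to y = +-44 mm (x -5 to 95).
- outlet (a point): Point on the bench 88 mm in front (-x) of the dispenser's origin, within about 10 mm of where the ejected disc's centre comes to rest. The blade that pushes the disc (8 mm thick, 36 mm wide) comes out to 22 mm short of this point while the plunger is down and goes back inside when it rises.
- plunger_top (a point): Centre of the top of the plunger's round black head, 38 mm across and flat, 110 mm above the bench when up, 68 mm behind (+x) the dispenser's origin, over the housing. It moves straight down when pressed.
- plunger (a joint): Press of the plunger in m: 0 up (spring return), 0.028 at the bottom stop. About 6 N to start, 10 N at the bottom, plus a few N of rubbing; a damper makes fast presses heavier. Drives the blade forward 3.2 mm per mm and pushes the lowest disc out; when it rises the stack drops, and another press would eject another disc.
- disc0: Lowest disc in the magazine, the one that the press ejects: white plastic, 44 mm across, 12 mm thick, about 22 g. Origin at the centre of its underside (on the bench), z up. It slides flat on the steel bench.
- disc1: Second disc of the stack, same size; origin at the centre of its underside. Stays in the magazine and drops about 12 mm when disc0 is gone.
- disc2: Third and top disc of the stack, the same.
- round_pad: Round black rubber pad, 90 mm across, flush with the bench (no step to slide over), to the left or right of the outlet. Origin at its centre.
- square_pad: Square black pad, 80 x 80 mm, also flush with the bench, on the other side of the outlet; not used. Origin at its centre.
- tray: Bystander: brown moulded-fibre food tray, 130 x 101 mm at the rim, 40 mm high, loose. Origin at the centre of its underside.
- jar: Bystander: glass jar with a black lid, 58 mm across, 85 mm high, loose. Origin at the centre of its underside.
- fitting: Bystander: brass hose fitting standing upright, 32 mm across, 44 mm high, loose, beside the dispenser. Origin at the centre of its underside.

How it is judged:
By the outcome, as a careful person would: the job done as asked, in the order asked, and still so for the second after the job is handed in, with the robot touching nothing.
It also fails if it takes over 51 s, if anything falls off the work surface, if the arm or the gripper's body presses on something with over 40 N, if the wrist force passes 120 N, or if a joint passes its speed limit or range.

## Working session

There is one attempt and no reset: what is moved stays moved. The work goes in short steps, Python scripts to look and compute and a tool call to move; the robot and the scene stay as the last step left them, time stands still between calls to the robot, and variables do not carry over. Pictures are saved under pics/ and viewed, at most 10 in all, crops included, and the job is handed in when it is done.

Besides the shell and the picture viewer there is one more tool, called after "Call:" by a JSON object that holds its "fn" and its "kwargs". drive_tool: Moves the arm, as the interface text tells. Shifts and turns lie within -1 to 1; 1 stands for 0.025 m of shift or 5 degrees of turn. Its arguments: {"type":"object","properties":{"rows":{"type":"array"}},"required":["rows"]}

```bash
mkdir -p pics; cat > h.py <<'E'
import numpy as np,cv2
from bench import bot
def ray(name,u,v,z):
    c=bot.calibration(name);T=np.array(c["cam_to_world"])
    d=T[:3,:3]@np.array([(u-c["cx"])/c["fx"],-(v-c["cy"])/c["fy"],-1.])
    o=T[:3,3]; return o+d*(z-o[2])/d[2]
E
python3 - <<'E'
from h import *
for n in("scene","top"):
    im=bot.snapshot(n);cv2.imwrite(f"pics/{n}0.png",im[:,:,::-1])
    c=bot.calibration(n);print(n,{k:(np.round(v,3).tolist()) for k,v in c.items()})
print(bot.get_obs())
E
```

```text
scene {'fx': 541.75, 'fy': 541.75, 'cx': 274.453, 'cy': 202.609, 'cam_to_world': [[0.603, -0.542, 0.585, 1.196], [0.797, 0.407, -0.445, -0.435], [0.004, 0.735, 0.678, 0.753], [0.0, 0.0, 0.0, 1.0]]}
top {'fx': 541.364, 'fy': 541.364, 'cx': 269.058, 'cy': 209.842, 'cam_to_world': [[-0.051, 0.974, -0.222, 0.444], [-0.999, -0.05, 0.008, 0.03], [-0.003, 0.222, 0.975, 0.963], [0.0, 0.0, 0.0, 1.0]]}
{'time': 0.1, 'joint_positions': array([74.28415717, 23.94544147, -0.59183576, 92.48208181,  0.26873486,
       63.63736365, -3.03559385]), 'qd': array([ 0.0974859 ,  0.01151708,  0.02591481, -0.08881934, -0.02042471,
       -0.08553736, -0.0722001 ]), 'effort': array([ 3.18405975e-03, -8.65820217e+01,  6.81272764e-01, -4.35628474e+01,
        1.92154275e-02,  5.01362360e-03,  1.84783227e-05]), 'position': array([ 0.14412261, -0.60783617,  0.23071369]), 'tcp_rot': array([-1.79936610e+02,  3.81373663e-03,  1.33407513e+01]), 'force': array([-0.27150775, -0.18719578, -0.43915009]), 'torque': array([-0.01398928,  0.0041513 ,  0.02487229]), 'gripper_force': 0.0, 'finger_gap': 0.08528155650942122}
```

View pics/top0.png

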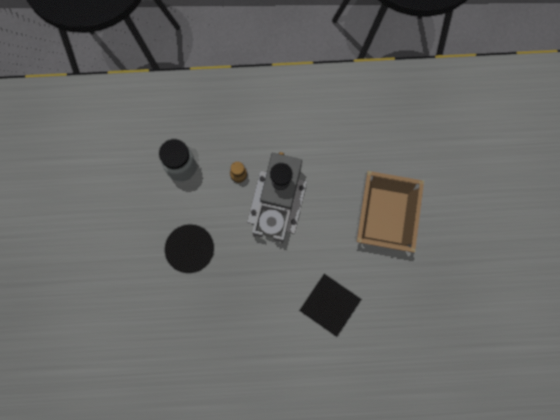

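View pics/scene0.png

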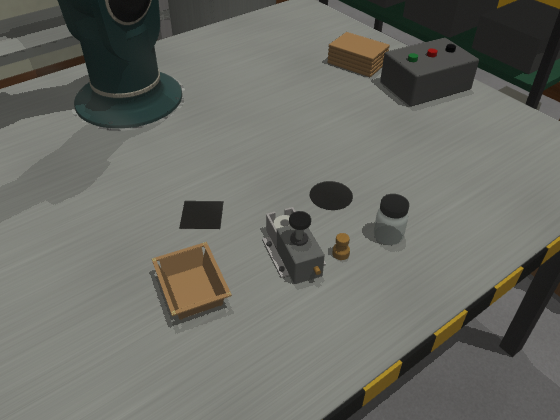

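The top view shows the round pad at about (190,249), the square pad at (331,305), the plunger head at (282,175), the magazine at (271,222), the fitting at (238,172) and the jar at (175,155). In the scene view the head is at (300,220) and the round pad at (331,195).

```bash
python3 - <<'E'
from h import *
def blobs(n,thr):
    im=cv2.imread(f"pics/{n}0.png");g=im.max(2)
    m=(g<thr).astype(np.uint8);k,l,s,c=cv2.connectedComponentsWithStats(m)
    return [(np.round(c[i],1),s[i].tolist()) for i in range(1,k) if 120<s[i,4]<5000]
for n in("top","scene"):
    for thr in (25,40):
        for c,s in blobs(n,thr):
            print(n,thr,c,s,"z0",ray(n,*c,0)[:2].round(4),"z.11",ray(n,*c,.11)[:2].round(4))
# white top disc inside magazine
im=cv2.imread("pics/top0.png")
cv2.imwrite("pics/crop.png",cv2.resize(im[130:270,150:320],None,fx=4.5,fy=4.2,interpolation=cv2.INTER_CUBIC))
E
```

```text
top 25 [83.5 15.2] [28, 0, 114, 73, 2306] z0 [1.0781 0.3699] z.11 [1.0056 0.331 ]
top 25 [422.8   8.4] [378, 0, 88, 53, 1115] z0 [ 1.0575 -0.305 ] z.11 [ 0.9874 -0.2668]
top 40 [89.  19.3] [27, 0, 157, 74, 3262] z0 [1.0684 0.3587] z.11 [0.997  0.3211]
top 40 [166.6  12.9] [154, 0, 26, 30, 175] z0 [1.0744 0.2047] z.11 [1.0024 0.1847]
top 40 [415.3  14.8] [359, 0, 108, 58, 1558] z0 [ 1.0441 -0.2885] z.11 [ 0.9755 -0.2522]
top 40 [174.  154.1] [160, 140, 29, 29, 650] z0 [0.7784 0.1935] z.11 [0.7402 0.1747]
top 40 [280.9 175.9] [271, 164, 21, 26, 428] z0 [ 0.7258 -0.0037] z.11 [6.935e-01 1.000e-04]
top 40 [188.9 248.4] [166, 225, 47, 47, 1752] z0 [0.5991 0.1688] z.11 [0.5813 0.1529]
top 40 [330.  304.7] [301, 275, 59, 60, 1893] z0 [ 0.4867 -0.0765] z.11 [ 0.4818 -0.0644]
scene 25 [128.3   8.7] [109, 0, 41, 22, 675] z0 [-0.5071  0.2451] z.11 [-0.2582  0.1457]
scene 25 [544.6  62.7] [526, 12, 34, 95, 748] z0 [0.5407 1.0318] z.11 [0.6365 0.8175]
scene 25 [531.6 266.3] [518, 250, 29, 33, 224] z0 [0.965  0.3308] z.11 [0.9988 0.2189]
scene 25 [477.3 309.4] [463, 295, 30, 31, 201] z0 [0.9657 0.
[... 391 characters left out ...]
[329.9 196.5] [310, 183, 42, 27, 832] z0 [0.6016 0.1627] z.11 [0.6885 0.0754]
scene 40 [393.2 208.5] [380, 199, 28, 19, 383] z0 [0.706  0.2413] z.11 [0.7776 0.1425]
scene 40 [199.8 216. ] [180, 202, 41, 27, 927] z0 [ 0.4894 -0.0835] z.11 [ 0.5927 -0.1348]
scene 40 [299.5 220.4] [289, 212, 22, 18, 312] z0 [0.6186 0.0677] z.11 [ 0.703  -0.0057]
scene 40 [532.1 299.9] [499, 248, 61, 109, 2662] z0 [1.0099 0.2648] z.11 [1.0372 0.1626]
scene 40 [478.7 305.8] [462, 288, 34, 40, 414] z0 [0.9624 0.1811] z.11 [0.9966 0.0911]
scene 40 [416.5 354.8] [398, 335, 38, 43, 555] z0 [0.9629 0.0251] z.11 [ 0.997  -0.0421]
scene 40 [347.6 407.5] [323, 389, 42, 31, 529] z0 [ 0.9616 -0.1206] z.11 [ 0.9959 -0.1666]
```

View pics/crop.png

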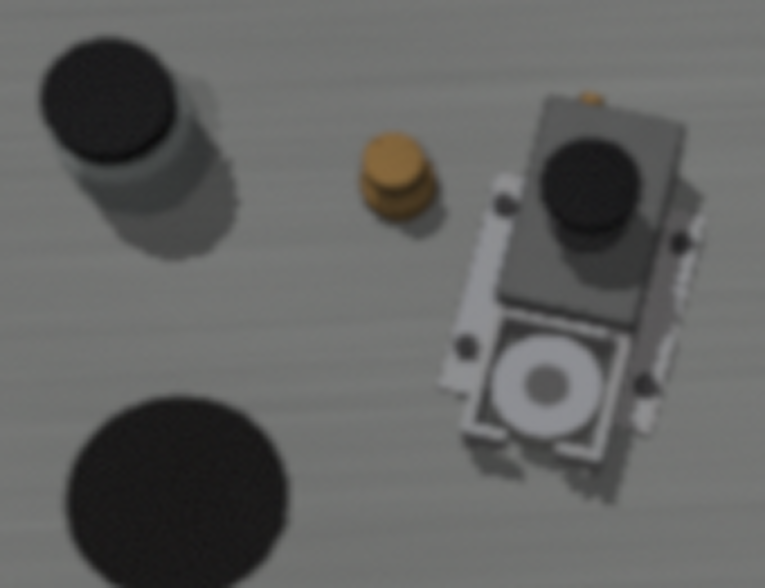

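```bash
python3 - <<'E'
from h import *
p=(ray("top",281.1,174,.11)+ray("scene",299.5,219.5,.11))/2
d=ray("top",271.6,221.9,.036)
r=(ray("top",188.9,248.4,0)+ray("scene",329.9,196.5,0))/2
a=(p-d)[:2];print("plunger",p,"disc2",d,np.linalg.norm(a));a/=np.linalg.norm(a)
o=(p[:2]-a*.068+d[:2])/2;out=o-a*.088
print("pl top/scene",ray("top",281.1,174,.11),ray("scene",299.5,219.5,.11))
print("axis yaw",np.degrees(np.arctan2(a[1],a[0])),"outlet",out,"pad",r,"push",r[:2]-out,np.degrees(np.arctan2(*(r[:2]-out)[::-1])))
E
```

```text
plunger [ 0.69902522 -0.00237032  0.11      ] disc2 [0.63258822 0.01846451 0.036     ] 0.06962732643060697
pl top/scene [ 6.96755263e-01 -3.62452846e-04  1.10000000e-01] [ 0.70129518 -0.00437818  0.11      ]
axis yaw -17.411566541215247 outlet [0.54939677 0.04455357] pad [6.00327589e-01 1.65772209e-01 5.55111512e-17] push [0.05093082 0.12121864] 67.20996337363302
```

Call:
{"fn": "drive_tool", "kwargs": {"rows": [{"xyz": [0.8,0.9,0],"rot": [0,0,0.43],"grip": 1},{"xyz": [0.88,0.97,0],"rot": [0,0,0.43],"grip": 1},{"xyz": [0.88,0.97,0],"rot": [0,0,0.43],"grip": 1},{"xyz": [0.88,0.97,0],"rot": [0,0,0.43],"grip": 1},{"xyz": [0.88,0.97,0],"rot": [0,0,0.43],"grip": 1}]}}

```text
time: 0.52
position: [0.2529, -0.4872, 0.231]
tcp_rot: [-180.0, 0.0, 24.2]
force: [1.4, -0.6, -0.7]
finger_gap: 0.0254
gripper_force: 0.0
```

Call:
{"fn": "drive_tool", "kwargs": {"rows": [{"xyz": [0.88,0.97,0],"rot": [0,0,0.43],"grip": 1},{"xyz": [0.88,0.97,0],"rot": [0,0,0.43],"grip": 1},{"xyz": [0.88,0.97,0],"rot": [0,0,0.43],"grip": 1},{"xyz": [0.88,0.97,0],"rot": [0,0,0.43],"grip": 1},{"xyz": [0.88,0.97,0],"rot": [0,0,0.43],"grip": 1}]}}

```text
time: 0.93
position: [0.3629, -0.3659, 0.2312]
tcp_rot: [-180.0, 0.0, 34.9]
force: [-0.5, -0.0, -0.5]
finger_gap: -0.0002
gripper_force: 0.0
```

Call:
{"fn": "drive_tool", "kwargs": {"rows": [{"xyz": [0.88,0.97,0],"rot": [0,0,0.43],"grip": 1},{"xyz": [0.88,0.97,0],"rot": [0,0,0.43],"grip": 1},{"xyz": [0.88,0.97,0],"rot": [0,0,0.43],"grip": 1},{"xyz": [0.88,0.97,0],"rot": [0,0,0.43],"grip": 1},{"xyz": [0.88,0.97,0],"rot": [0,0,0.43],"grip": 1}]}}

```text
time: 1.35
position: [0.4729, -0.2448, 0.2312]
tcp_rot: [-180.0, 0.0, 45.7]
force: [0.2, -0.6, -0.4]
finger_gap: -0.0003
gripper_force: 0.0
```

Call:
{"fn": "drive_tool", "kwargs": {"rows": [{"xyz": [0.88,0.97,0],"rot": [0,0,0.43],"grip": 1},{"xyz": [0.88,0.97,0],"rot": [0,0,0.43],"grip": 1},{"xyz": [0.88,0.97,0],"rot": [0,0,0.43],"grip": 1},{"xyz": [0.88,0.97,0],"rot": [0,0,0.43],"grip": 1},{"xyz": [0.88,0.97,0],"rot": [0,0,0.43],"grip": 1}]}}

```text
time: 1.77
position: [0.5829, -0.1235, 0.231]
tcp_rot: [-180.0, 0.0, 56.4]
force: [0.1, -0.4, 0.5]
finger_gap: -0.0004
gripper_force: 0.0
```

Call:
{"fn": "drive_tool", "kwargs": {"rows": [{"xyz": [0.93,0.97,0],"rot": [0,0,0.42],"grip": 1},{"xyz": [0.93,0.97,0],"rot": [0,0,0.42],"grip": 1},{"xyz": [0.93,0.97,0],"rot": [0,0,0.42],"grip": 1},{"xyz": [0.93,0.97,0],"rot": [0,0,0.42],"grip": 1},{"xyz": [0.92,0.96,0],"rot": [0,0,0.42],"grip": 1}]}}

```text
time: 2.18
position: [0.699, -0.0027, 0.2308]
tcp_rot: [-180.0, 0.0, 66.9]
force: [0.2, -0.8, 0.7]
finger_gap: 0.0
gripper_force: 0.0
```

Call:
{"fn": "drive_tool", "kwargs": {"rows": [{"xyz": [0,0,-0.9],"rot": [0,0,0],"grip": 1},{"xyz": [0,0,-0.9],"rot": [0,0,0],"grip": 1},{"xyz": [0,0,-0.9],"rot": [0,0,0],"grip": 1},{"xyz": [0,0,-0.9],"rot": [0,0,0],"grip": 1},{"xyz": [0,0,-0.6],"rot": [0,0,0],"grip": 1}]}}

```text
time: 2.6
position: [0.6972, -0.004, 0.1235]
tcp_rot: [-179.9, 0.1, 66.8]
force: [-0.3, -0.1, -0.2]
finger_gap: 0.0
gripper_force: 0.0
```

```bash
python3 - <<'E'
from h import *
a=bot.snapshot("scene")[130:310,220:460];b=bot.snapshot("top")[130:310,150:390]
cv2.imwrite("pics/c1.png",cv2.resize(np.hstack([a,b])[:,:,::-1],None,fx=1.66,fy=1.66))
print(bot.get_obs()["position"])
E
```

```text
[ 0.69675434 -0.00406937  0.12342526]
```

View pics/c1.png

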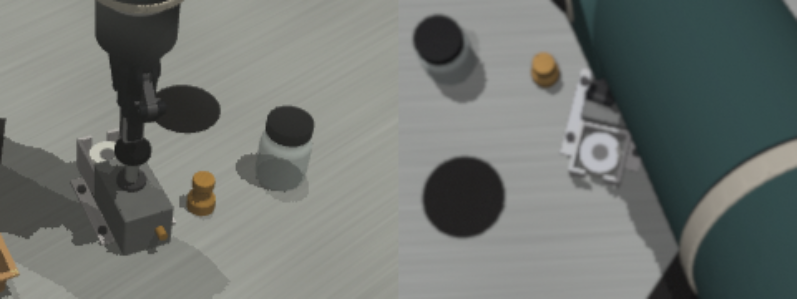

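The fingers stand over the head at (133,150) in the left half. Now I press gently.

Call:
{"fn": "drive_tool", "kwargs": {"rows": [{"xyz": [0.07,0.05,-0.3],"rot": [0,0,0],"grip": 1},{"xyz": [0,0,-0.15],"rot": [0,0,0],"grip": 1},{"xyz": [0,0,-0.15],"rot": [0,0,0],"grip": 1},{"xyz": [0,0,-0.15],"rot": [0,0,0],"grip": 1},{"xyz": [0,0,-0.15],"rot": [0,0,0],"grip": 1}]}}

```text
time: 3.12
position: [0.7005, -0.0025, 0.1047]
tcp_rot: [179.9, -0.0, 66.8]
force: [-2.9, 0.6, 8.9]
finger_gap: -0.0002
gripper_force: 4.4
```

Call:
{"fn": "drive_tool", "kwargs": {"rows": [{"xyz": [0,0,-0.15],"rot": [0,0,0],"grip": 1},{"xyz": [0,0,-0.15],"rot": [0,0,0],"grip": 1},{"xyz": [0,0,-0.15],"rot": [0,0,0],"grip": 1},{"xyz": [0,0,-0.15],"rot": [0,0,0],"grip": 1},{"xyz": [0,0,-0.12],"rot": [0,0,0],"grip": 1}]}}

```text
time: 3.53
position: [0.7005, -0.0025, 0.0869]
tcp_rot: [179.9, -0.0, 66.8]
force: [-3.3, 0.2, 10.5]
finger_gap: -0.0004
gripper_force: 5.3
```

Call:
{"fn": "drive_tool", "kwargs": {"rows": [{"xyz": [0,0,-0.1],"rot": [0,0,0],"grip": 1},{"xyz": [0,0,-0.08],"rot": [0,0,0],"grip": 1},{"xyz": [0,0,0],"rot": [0,0,0],"grip": 1}]}}

```text
time: 3.78
position: [0.7005, -0.0025, 0.0823]
tcp_rot: [179.9, -0.0, 66.8]
force: [-3.1, -0.1, 9.9]
finger_gap: 0.0001
gripper_force: 4.8
```

Call:
{"fn": "drive_tool", "kwargs": {"rows": [{"xyz": [0,0,-0.06],"rot": [0,0,0],"grip": 1},{"xyz": [0,0,0],"rot": [0,0,0],"grip": 1}]}}

```text
time: 3.95
position: [0.7006, -0.0025, 0.082]
tcp_rot: [179.9, -0.0, 66.8]
force: [-8.5, -0.3, 20.9]
finger_gap: 0.0003
gripper_force: 10.6
```

Call:
{"fn": "drive_tool", "kwargs": {"rows": [{"xyz": [0,0,0.2],"rot": [0,0,0],"grip": 1},{"xyz": [0,0,0.3],"rot": [0,0,0],"grip": 1},{"xyz": [0,0,0.4],"rot": [0,0,0],"grip": 1},{"xyz": [0,0,0.6],"rot": [0,0,0],"grip": 1},{"xyz": [0,0,0.8],"rot": [0,0,0],"grip": 1}]}}

```text
time: 4.37
position: [0.6993, -0.0027, 0.1377]
tcp_rot: [-179.9, 0.0, 66.8]
force: [0.6, -0.7, 0.5]
finger_gap: 0.0
gripper_force: 0.0
```

Call:
{"fn": "drive_tool", "kwargs": {"rows": [{"xyz": [0,0,0.6],"rot": [0,0,0],"grip": 0.7},{"xyz": [-0.9,-0.4,0],"rot": [0,0,0],"grip": 0.7},{"xyz": [-0.9,-0.5,0],"rot": [0,0,0],"grip": 0.7},{"xyz": [-0.9,-0.5,0],"rot": [0,0,0],"grip": 0.7},{"xyz": [-0.9,-0.5,0],"rot": [0,0,0],"grip": 0.7}]}}

```text
time: 4.78
position: [0.6089, -0.0506, 0.153]
tcp_rot: [180.0, 0.0, 66.8]
force: [0.4, -0.1, -0.5]
finger_gap: 0.0258
gripper_force: 0.0
```

Call:
{"fn": "drive_tool", "kwargs": {"rows": [{"xyz": [-0.9,-0.3,0],"rot": [0,0,0],"grip": 0.7},{"xyz": [-0.9,0,0],"rot": [0,0,0],"grip": 0.7},{"xyz": [-0.9,0,0],"rot": [0,0,0],"grip": 0.7},{"xyz": [-0.7,0,0],"rot": [0,0,0],"grip": 0.7},{"xyz": [0,0,0],"rot": [0,0,0],"grip": 0.7}]}}

```text
time: 5.2
position: [0.5223, -0.058, 0.153]
tcp_rot: [-180.0, 0.1, 66.8]
force: [1.1, 0.3, -0.0]
finger_gap: 0.0256
gripper_force: 0.0
```

```bash
python3 - <<'E'
from h import *
s=bot.snapshot("scene");t=bot.snapshot("top")
for n,i in(("scene1",s),("top1",t)):cv2.imwrite(f"pics/{n}.png",i[:,:,::-1])
a=s[130:310,220:460];b=t[130:310,150:390]
cv2.imwrite("pics/c2.png",cv2.resize(np.hstack([a,b])[:,:,::-1],None,fx=1.66,fy=1.66))
o=bot.get_obs();print(o["position"],o["finger_gap"])
E
```

```text
[ 0.52511579 -0.05790917  0.15322619] 0.02542758272040642
```

View pics/c2.png

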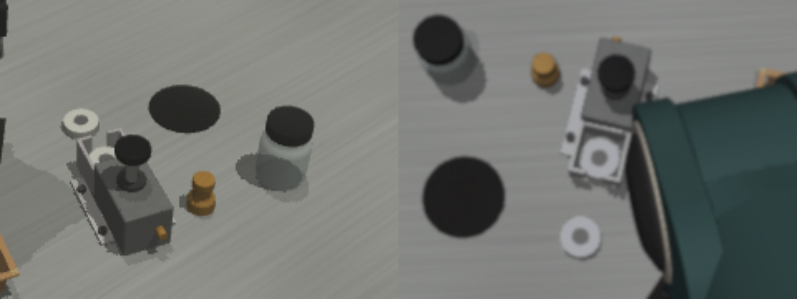

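One disc is out, at (580,236) in the right half and (80,122) in the left half. The plunger is back up and the other discs are still in the magazine.

```bash
python3 - <<'E'
from h import *
for n,(u,v) in dict(top=(259,272),scene=(268,203)).items():
    im=cv2.imread(f"pics/{n}1.png").min(2)
    m=np.zeros_like(im);w=20;sub=im[v-w:v+w,u-w:u+w];t,b=cv2.threshold(sub,0,255,cv2.THRESH_OTSU);m[v-w:v+w,u-w:u+w]=b
    c=max(cv2.findContours(m,0,2)[0],key=cv2.contourArea);e=cv2.minEnclosingCircle(c);x,y,W,H=cv2.boundingRect(c)
    print(n,t,e,(x,y,W,H),ray(n,x+W/2-.5,y+H/2-.5,.011 if n=="top" else .008))
E
```

```text
top 146.0 ((259.0, 272.0), 12.206655502319336) (247, 260, 24, 24) [0.55003482 0.04576983 0.011     ]
scene 114.0 ((267.5, 202.5), 27.57726287841797) (248, 183, 40, 40) [0.54557006 0.04303578 0.008     ]
```

Call:
{"fn": "drive_tool", "kwargs": {"rows": [{"xyz": [0.08,0.95,-0.6],"rot": [0,0,0],"grip": 0.7},{"xyz": [0,0.95,-0.9],"rot": [0,0,0],"grip": 0.7},{"xyz": [0,0,-1],"rot": [0,0,0],"grip": 0.7},{"xyz": [0,0,-1],"rot": [0,0,0],"grip": 0.7},{"xyz": [0,0,-0.9],"rot": [0,0,0],"grip": 0.7}]}}

```text
time: 5.72
position: [0.5277, -0.0095, 0.0411]
tcp_rot: [180.0, -0.0, 66.9]
force: [0.5, -0.3, 0.2]
finger_gap: 0.0256
gripper_force: 0.0
```

Call:
{"fn": "drive_tool", "kwargs": {"rows": [{"xyz": [0,0,-0.6],"rot": [0,0,0],"grip": 0.7},{"xyz": [0,0,-0.4],"rot": [0,0,0],"grip": 0.7},{"xyz": [0,0,-0.2],"rot": [0,0,0],"grip": 0.7},{"xyz": [0,0,-0.2],"rot": [0,0,0],"grip": 0.7},{"xyz": [0,0,0],"rot": [0,0,0],"grip": 0.7}]}}

```text
time: 6.13
position: [0.5272, -0.0101, 0.0071]
tcp_rot: [-180.0, -0.0, 66.8]
force: [-0.1, 0.5, -0.5]
finger_gap: 0.0256
gripper_force: 0.0
```

Call:
{"fn": "drive_tool", "kwargs": {"rows": [{"xyz": [0,0,-0.13],"rot": [0,0,0],"grip": 0.7},{"xyz": [0.1,0.23,0],"rot": [0,0,0],"grip": 0.7},{"xyz": [0.1,0.23,0],"rot": [0,0,0],"grip": 0.7},{"xyz": [0.08,0.185,0],"rot": [0,0,0],"grip": 0.7},{"xyz": [0.08,0.185,0],"rot": [0,0,0],"grip": 0.7}]}}

```text
time: 6.55
position: [0.5365, 0.0115, 0.0044]
tcp_rot: [180.0, -0.0, 66.9]
force: [0.1, 0.0, -0.2]
finger_gap: 0.0258
gripper_force: 0.0
```

Call:
{"fn": "drive_tool", "kwargs": {"rows": [{"xyz": [0.08,0.185,0],"rot": [0,0,0],"grip": 0.7},{"xyz": [0.08,0.185,0],"rot": [0,0,0],"grip": 0.7},{"xyz": [0.08,0.185,0],"rot": [0,0,0],"grip": 0.7},{"xyz": [0.08,0.185,0],"rot": [0,0,0],"grip": 0.7},{"xyz": [0.08,0.185,0],"rot": [0,0,0],"grip": 0.7}]}}

```text
time: 6.97
position: [0.5461, 0.0342, 0.004]
tcp_rot: [-180.0, 0.0, 66.8]
force: [0.6, -0.0, -0.7]
finger_gap: 0.0253
gripper_force: 0.1
```

Call:
{"fn": "drive_tool", "kwargs": {"rows": [{"xyz": [0.08,0.185,0],"rot": [0,0,0],"grip": 0.7},{"xyz": [0.08,0.185,0],"rot": [0,0,0],"grip": 0.7},{"xyz": [0.08,0.185,0],"rot": [0,0,0],"grip": 0.7},{"xyz": [0.08,0.185,0],"rot": [0,0,0],"grip": 0.7},{"xyz": [0.08,0.185,0],"rot": [0,0,0],"grip": 0.7}]}}

```text
time: 7.38
position: [0.5561, 0.0573, 0.004]
tcp_rot: [-180.0, 0.0, 66.8]
force: [0.5, 0.0, 0.7]
finger_gap: 0.0255
gripper_force: 0.1
```

```bash
python3 - <<'E'
from h import *
s=bot.snapshot("scene");t=bot.snapshot("top")
a=s[130:310,220:460];b=t[130:310,150:390]
cv2.imwrite("pics/c3.png",cv2.resize(np.hstack([a,b])[:,:,::-1],None,fx=1.66,fy=1.66))
E
```

```text
(no output)
```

View pics/c3.png

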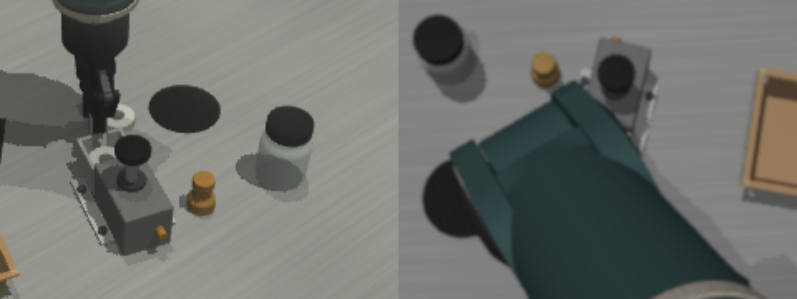

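The disc rides ahead of the fingers, at (120,117) in the left half, heading for the pad. I'll keep pushing.

Call:
{"fn": "drive_tool", "kwargs": {"rows": [{"xyz": [0.08,0.19,0],"rot": [0,0,0],"grip": 0.7},{"xyz": [0.08,0.19,0],"rot": [0,0,0],"grip": 0.7},{"xyz": [0.08,0.19,0],"rot": [0,0,0],"grip": 0.7},{"xyz": [0.08,0.19,0],"rot": [0,0,0],"grip": 0.7},{"xyz": [0.08,0.19,0],"rot": [0,0,0],"grip": 0.7}]}}

```text
time: 7.9
position: [0.5661, 0.0812, 0.004]
tcp_rot: [-180.0, 0.0, 66.8]
force: [-0.4, -0.2, 0.1]
finger_gap: 0.0256
gripper_force: 0.0
```

Call:
{"fn": "drive_tool", "kwargs": {"rows": [{"xyz": [0.08,0.19,0],"rot": [0,0,0],"grip": 0.7},{"xyz": [0.08,0.19,0],"rot": [0,0,0],"grip": 0.7},{"xyz": [0.08,0.19,0],"rot": [0,0,0],"grip": 0.7},{"xyz": [0.08,0.19,0],"rot": [0,0,0],"grip": 0.7},{"xyz": [0.08,0.19,0],"rot": [0,0,0],"grip": 0.7}]}}

```text
time: 8.32
position: [0.5762, 0.1049, 0.004]
tcp_rot: [-180.0, 0.0, 66.8]
force: [0.2, 0.8, -0.2]
finger_gap: 0.0257
gripper_force: 0.1
```

Call:
{"fn": "drive_tool", "kwargs": {"rows": [{"xyz": [0.08,0.19,0],"rot": [0,0,0],"grip": 0.7},{"xyz": [0.08,0.19,0],"rot": [0,0,0],"grip": 0.7},{"xyz": [0.08,0.18,0],"rot": [0,0,0],"grip": 0.7},{"xyz": [0.04,0.1,0],"rot": [0,0,0],"grip": 0.7},{"xyz": [0,0,0],"rot": [0,0,0],"grip": 0.7}]}}

```text
time: 8.73
position: [0.5831, 0.1216, 0.004]
tcp_rot: [-180.0, -0.0, 66.9]
force: [0.1, -0.3, -0.4]
finger_gap: 0.0256
gripper_force: 0.0
```

```bash
python3 - <<'E'
from h import *
s=bot.snapshot("scene")
cv2.imwrite("pics/c4.png",cv2.resize(s[150:260,250:450][:,:,::-1],None,fx=4,fy=4))
E
```

```text
(no output)
```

View pics/c4.png

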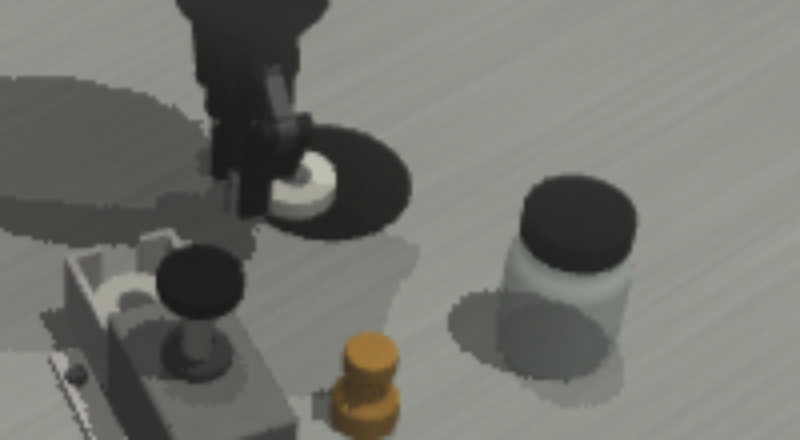

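The disc is at (300,187) and the pad's centre is at about (328,185), so it needs roughly 17 mm more.

Call:
{"fn": "drive_tool", "kwargs": {"rows": [{"xyz": [0.07,0.17,0],"rot": [0,0,0],"grip": 0.7},{"xyz": [0.07,0.17,0],"rot": [0,0,0],"grip": 0.7},{"xyz": [0.07,0.17,0],"rot": [0,0,0],"grip": 0.7},{"xyz": [0.05,0.12,0],"rot": [0,0,0],"grip": 0.7},{"xyz": [0,0,0],"rot": [0,0,0],"grip": 0.7}]}}

```text
time: 9.2
position: [0.5896, 0.1377, 0.004]
tcp_rot: [-180.0, -0.0, 66.9]
force: [-0.3, 0.1, -0.0]
finger_gap: 0.0258
gripper_force: 0.0
```

Call:
{"fn": "drive_tool", "kwargs": {"rows": [{"xyz": [-0.16,-0.36,0],"rot": [0,0,0],"grip": 0.7},{"xyz": [-0.2,-0.46,0],"rot": [0,0,0],"grip": 0.7},{"xyz": [-0.2,-0.46,0.5],"rot": [0,0,0],"grip": 0.7},{"xyz": [-0.3,0,1],"rot": [0,0,0],"grip": 0.7},{"xyz": [-0.3,0,1],"rot": [0,0,0],"grip": 0.7}]}}

```text
time: 9.62
position: [0.559, 0.1019, 0.0664]
tcp_rot: [-179.9, 0.1, 66.7]
force: [0.5, 0.5, 0.3]
finger_gap: 0.0255
gripper_force: 0.0
```

Call:
{"fn": "drive_tool", "kwargs": {"rows": [{"xyz": [-0.5,-0.5,1],"rot": [0,0,0],"grip": 0.7},{"xyz": [-0.5,-0.9,1],"rot": [0,0,0],"grip": 0.7},{"xyz": [-0.5,-0.9,1],"rot": [0,0,0],"grip": 0.7},{"xyz": [-0.5,-0.9,0],"rot": [0,0,0],"grip": 0.7},{"xyz": [-0.5,-0.9,0],"rot": [0,0,0],"grip": 0.7}]}}

```text
time: 10.03
position: [0.4971, -0.0004, 0.1427]
tcp_rot: [179.9, 0.0, 66.8]
force: [0.5, -0.5, -0.8]
finger_gap: 0.0254
gripper_force: 0.0
```

Call:
{"fn": "drive_tool", "kwargs": {"rows": [{"xyz": [-0.3,-0.9,0],"rot": [0,0,0],"grip": 0.7},{"xyz": [-0.3,-0.9,0],"rot": [0,0,0],"grip": 0.7},{"xyz": [0,-0.9,0],"rot": [0,0,0],"grip": 0.7},{"xyz": [0,0,0],"rot": [0,0,0],"grip": 0.7},{"xyz": [0,0,0],"rot": [0,0,0],"grip": 0.7}]}}

```text
time: 10.45
position: [0.482, -0.0675, 0.1414]
tcp_rot: [-180.0, 0.1, 66.6]
force: [0.3, 0.5, 0.4]
finger_gap: 0.0254
gripper_force: 0.0
```

```bash
python3 - <<'E'
from h import *
s=bot.snapshot("scene");t=bot.snapshot("top")
a=s[130:310,220:460];b=t[130:310,150:390]
cv2.imwrite("pics/c5.png",cv2.resize(np.hstack([a,b])[:,:,::-1],None,fx=1.66,fy=1.66))
m=np.zeros(t.shape[:2],np.uint8);m[228:270,168:212]=(t.min(2)[228:270,168:212]>120)*255
c=max(cv2.findContours(m,0,2)[0],key=cv2.contourArea);(u,v),r=cv2.minEnclosingCircle(c)
d=ray("top",u,v,.012);p=ray("top",188.9,248.4,0);print(u,v,r,d,p,np.linalg.norm((d-p)[:2]))
E
```

```text
189.27420043945312 245.72579956054688 12.038553237915039 [0.60189929 0.16636419 0.012     ] [0.59907741 0.16884976 0.        ] 0.003760462197666307
```

View pics/c5.png

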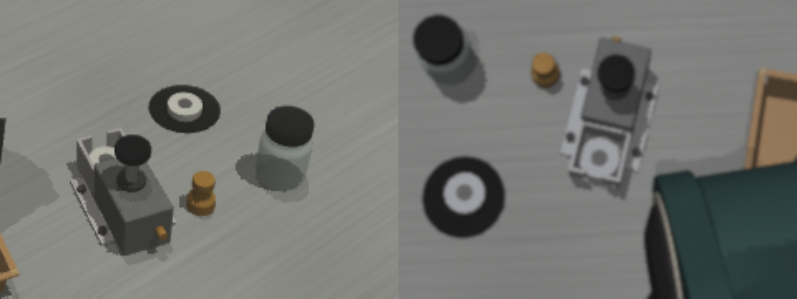

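The disc is at (464,192) in the right half, within about 4 mm of the pad's centre (the margin is 23 mm). Nothing else has moved and the plunger is up.

```bash
python3 -c "
from bench import bot
print(bot.hand_in())"
```

```text
the job is handed in; nothing more can be done
None
```

I pressed the plunger once, one disc came out, and I pushed it onto the round pad, where it lies about 4 mm off centre; the plunger is back up, nothing else moved in the views checked, and the job is handed in.

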